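# Set the rejected gear aside and mesh the good one into the gearbox

## Robot

A 6-joint arm with a two-finger parallel gripper is mounted at the origin on a cart in front of the work surface, level with it; the furniture and walls round the work are solid. World frame = base frame: x ahead of the robot, y to its left, z up, the work surface at z = 0. Lengths are in m, angles in rad, forces in N, time in s.
With the tool pointing down it reaches from about 0.35 to 0.775 m from the base axis. Payload 7.3 kg.
Tool frame: the origin (TCP) lies at the centre of the arm's flange, where the gripper is bolted on; the fingertips stand 178 mm ahead of it and the grasp point (between the pads) lies 159 mm ahead of it (tip_extent is the distance from the TCP to the fingertips, in m); z points along the fingers, y is the line along which they close (so a half turn about z gives the same grasp; the last joint's range is limited). The gripper opens to 92 mm and grips with 3 to 60 N. Pads are 19 mm wide; open, the fingers measure 130 mm over their backs; the gripper's body (75 mm by 190 mm) begins 47 mm behind the grasp point.
Start: joints at [-0.146, 0.342, 1.524, -0, 1.275, -0.146], TCP at [0.525, 0, 0.405] pointing down, gripper open.
Joint ranges: [-2.53, 2.53], [-0.77, 2.02], [0.04, 2.7], [-1, 4.14], [0.28, 2.66], [-3.11, 3.11]. Speed limits (rad/s): [2.57, 2.57, 3.14, 3.14, 3.14, 3.14].

## Interface

Orientations are given as [roll, pitch, yaw] about the fixed x, y, z axes, in that order (R = Rz(yaw) Ry(pitch) Rx(roll)).
In Python, from cell import * gives the robot as it stands.
- The arm moves only by the tool arm_command, never from a script. Its arguments are lists of equal length, an entry for each row: "xyz": the shift along the world's x, y, z in mm, a list of three; "spin": the turn about the world's z in degrees. In form: {"xyz": [[tx, ty, tz], ...], "spin": [spin, ...]}. A call has 1 to 20 rows; each row shifts and turns the commanded pose from where the row before left it; what a row does not reach is not made up. A row lasts 1/10 s, in which the tool goes at most 50 mm and 8.59 degrees, less where a joint would pass 70% of its speed; a pose out of reach is approached as far as the arm can. A call with a gripper value outside its range is refused whole. "jaw" is the opening, from -1 (shut) to 1 (fully open), set as the call begins (left out, the last holds). The fingers move at their own pace and stop on an object; "squeeze" is the grip in N (left out, the last holds). Time passes only in rows, so rows that do not move let the fingers close. It gives the time, the measured TCP pose, the force, the opening and the grip force at its end, in the units of the state.
- observe(): the state, without advancing time (a new reading comes with each control period).
- read_camera(name): name is "scene" or "side" or "wrist"; returns a dict with "img" (384x512x3 uint8, red, green, blue), "depth" (384x512 float32, m along the optical axis (not along the pixel's ray), 0 where there is no reading), "fx", "fy", "cx", "cy" (pixels), "world_from_camera" (4x4, takes a point from camera to world coordinates). Camera axes: x right, y up, looking along -z (the intrinsics and any distortion apply to the point x, -y, -z); pixel columns grow to the right and rows downward; lengths in m; the calibration is good to about 2 mm. A picture is of the moment at which its call begins.
- hand_in(): hands the job in; it is judged then, once.
The state is a dict: "time": time; "qpos": joint angles; "qvel": joint speeds; "joint_efforts": joint torques, N m; "tool_pos": TCP position; "tool_rot": TCP orientation; "contact_force": force on the tool from outside, world axes, zero at the start; "torque": the same for the moment, N m; "opening": finger opening in m; "grip_force": force on a finger pad.
Only numpy, scipy, OpenCV 4.12 (cv2) and the standard library are available. Lean on these libraries where they do the work, as an engineer would, in place of code of your own. Each camera call takes 0.05 s, during which the arm holds its last target. There are 200 camera calls.

## Task

Two splined gears wait in the grey rack. Stand the red-tagged one, which failed inspection, stem down in the red reject nest and let it go; then turn the green-tagged one until its splines mesh with the blue gearbox's socket and push it fully home against the spring ejector, its wheel flush on the socket. Finish still holding the green gear and pressing it home, for the spring pushes it out if you let go; leave the loupe, the roll of tape, the blue cutters and the grey spool where they are.

Things in the scene. Friction and masses are not known exactly. Their poses are not given: they have to be found in the camera images.
- gear_green: green-tagged steel gear, 0.12 kg, stem down, turned any way in either rack hole. Origin: stem's lower end; z up the axis. z 0-24 mm: stem, 13 mm core, four ribs 6 mm wide along +-x and +-y, 24 mm tip to tip. z 24-36: dark toothed wheel, 51 mm across, green washer on top. z 36-71: square grip hub 22 x 22 mm, flats facing +-x and +-y; top 4 mm a green cap.
- gear_red: red-tagged steel gear, 0.12 kg, stem down, turned any way in either rack hole. Origin: stem's lower end; z up the axis. z 0-24 mm: stem, 13 mm core, four ribs 6 mm wide along +-x and +-y, 24 mm tip to tip. z 24-36: dark toothed wheel, 51 mm across, red washer on top. z 36-71: square grip hub 22 x 22 mm, flats facing +-x and +-y; top 4 mm a red cap.
- rack: fixed grey rack block 62 x 160 x 30 mm (x, y, z) on the table. Origin: centre of its underside, long side along its y. Two round 30 mm through holes at y = -45 and +45 mm; a gear hangs in each by its wheel, so its stem's end is 6 mm above the table.
- nest: fixed red reject nest, block 70 x 70 x 30 mm with one round 34 mm through hole in the middle. Origin: centre of its underside.
- nest_mouth (a point): centre of the nest's hole at its upper face, 30 mm above the table. A gear stood in it rests on its wheel, its stem's end 24 mm below this point.
- gearbox: fixed blue gearbox, foot 76 x 96 mm, body 34 mm high, with a silver splined hub about 41 mm across standing on top to 60 mm. A steel shaft sticks out at its -y side. Origin: centre of its underside.
- socket (a point): centre of the socket's mouth, top of the hub, 60 mm above the table; z up. Bore 16 mm, four grooves 9 mm wide along +-x and +-y of this frame, 27 mm end to end (1.5 mm play beside each rib). The stem enters only with ribs in line with grooves, any quarter turn. Home: wheel on the hub, stem's end 24 mm below this point.
- ejector (a joint): orange spring pin, 13 mm across, in the middle of the socket; metres pressed down. At 0 its top is 8 mm below the mouth; 0.016 with a gear fully home; its stop is at 0.0185. It pushes back with 4 N at 0, rising 0.3 N per mm, to about 9 N at home.
- loupe: bystander: black eye loupe, 31 mm across, 28 mm high; origin under its centre
- tape_beige: bystander: roll of beige masking tape lying flat, 68 mm across, 18 mm high; origin under its centre
- cutters: bystander: blue-handled side cutters lying flat, 49 x 133 x 13 mm; origin under the centre
- spool_grey: bystander: grey wire spool, 56 mm across, 34 mm high; origin under its centre
Not all that is in view belongs to the job. Of the things that look like the nest, the largest one is meant.

How it is judged:
By the outcome, as a careful person would: the job done as asked, in the order asked, and still so for the second after the job is handed in, while the arm keeps its last pose, push and grip.
It also fails if it takes over 48 s, if anything falls off the work surface, if the arm or the gripper's body presses on something with over 40 N, if the wrist force passes 120 N, or if a joint passes its speed limit or range.

## Working session

There is one attempt and no reset: what is moved stays moved. The work goes in short steps, Python scripts to look and compute and a tool call to move; the robot and the scene stay as the last step left them, time stands still between calls to the robot, and variables do not carry over. Pictures are saved under pics/ and viewed, at most 10 in all, crops included, and the job is handed in when it is done.

Besides the shell and the picture viewer there is one more tool, called after "Emit:" by a JSON object that holds its "name" and its "arguments", one argument or row to a line. arm_command: Moves the arm, as the interface text tells. Its arguments: {"type":"object","properties":{"xyz":{"type":"array","items":{"type":"array","items":{"type":"number"}}},"spin":{"type":"array","items":{"type":"number"}},"jaw":{"type":"number"},"squeeze":{"type":"number"}},"required":["xyz","spin"]}

```bash
mkdir -p pics; cat > h.py <<'E'
from cell import *
import numpy as np, cv2
def snap(n,f):
    c=read_camera(n); cv2.imwrite(f'pics/{f}.png',c['img'][:,:,::-1]); np.savez(f'pics/{f}.npz',**c); return c
def load(f): return np.load(f'pics/{f}.npz')
def pts(c):
    d=c['depth']; v,u=np.mgrid[:d.shape[0],:d.shape[1]]
    P=np.stack([(u-c['cx'])/c['fx']*d,-(v-c['cy'])/c['fy']*d,-d],-1)
    W=c['world_from_camera']; return P@W[:3,:3].T+W[:3,3]
E
python3 - <<'E'
from h import *
for n in('scene','side','wrist'):
    c=snap(n,n+'0'); print(n,c['world_from_camera'].round(3).tolist(),c['fx'],[k for k in c])
a=[cv2.imread(f'pics/{n}0.png') for n in('scene','side')]
cv2.imwrite('pics/a.png',cv2.resize(a[0],(800,600),interpolation=2))
print(observe())
E
```

```text
scene [[-0.738, 0.47, -0.483, 0.049], [-0.674, -0.497, 0.546, 0.781], [0.017, 0.729, 0.684, 0.733], [0.0, 0.0, 0.0, 1.0]] 435.5548299230274 ['img', 'depth', 'fx', 'fy', 'cx', 'cy', 'world_from_camera']
side [[0.944, 0.228, -0.24, 0.297], [-0.33, 0.595, -0.733, -0.371], [-0.024, 0.771, 0.637, 0.616], [0.0, 0.0, 0.0, 1.0]] 357.1608932345244 ['img', 'depth', 'fx', 'fy', 'cx', 'cy', 'world_from_camera']
wrist [[1.0, -0.0, 0.002, 0.524], [-0.0, 0.968, 0.251, 0.067], [-0.002, -0.251, 0.968, 0.383], [0.0, 0.0, 0.0, 1.0]] 273.62221557465284 ['img', 'depth', 'fx', 'fy', 'cx', 'cy', 'world_from_camera']
{'time': 0.15, 'qpos': array([-1.46020451e-01,  3.42594225e-01,  1.52476570e+00, -1.27516964e-05,
        1.27539939e+00, -1.45980025e-01]), 'qvel': array([-1.84254817e-04, -2.12151726e-03, -2.69760848e-03,  1.85599915e-03,
        2.42017757e-05, -2.96772990e-04]), 'joint_efforts': array([ 7.52666965e-04, -4.31470585e+01, -2.44352603e+01,  7.18239485e-02,
        5.38185902e-02, -1.32920518e-04]), 'tool_pos': array([5.24914745e-01, 2.23326993e-05, 4.04199249e-01]), 'tool_rot': array([-3.14043663e+00, -1.57639513e-04,  1.57075953e+00]), 'contact_force': array([0.02220527, 0.15155038, 0.8287131 ]), 'torque': array([ 0.03112161, -0.00996356, -0.01166852]), 'grip_force': 0.0, 'opening': 0.09204661375097357}
```

View pics/a.png

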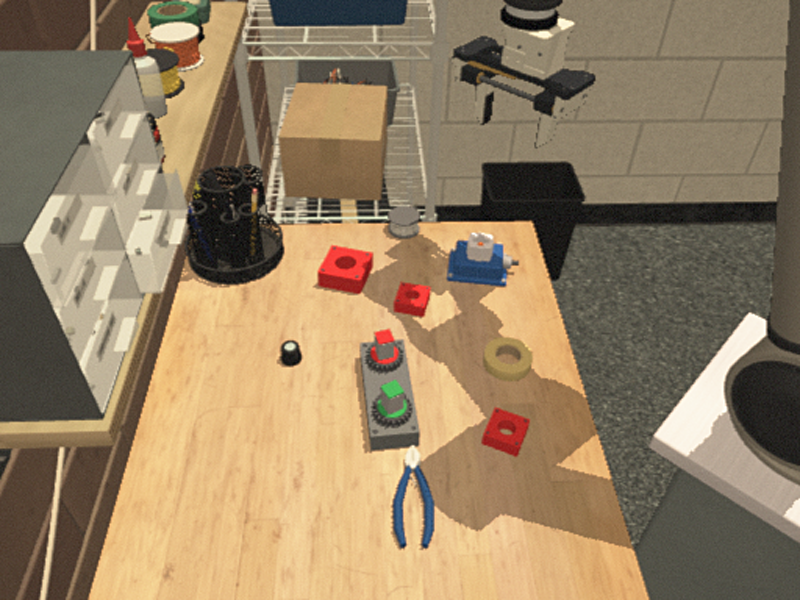

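View pics/wrist0.png

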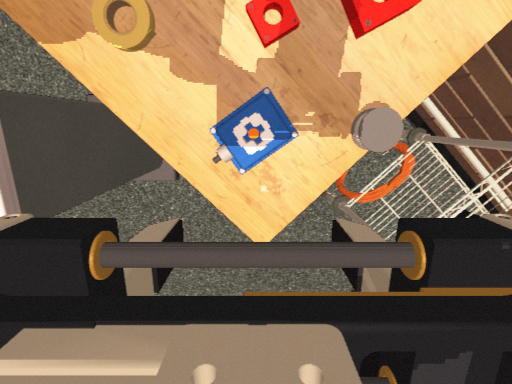

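The scene shows the red gear at about (385,340) and the green at (392,390) in the rack. The biggest nest is at (345,268) and the gearbox at (480,255). The wrist view has the gearbox socket at (253,133).

```bash
python3 - <<'E'
from h import *
def seg(f,zlo,zhi,col,minn=15):
    c=load(f);P=pts(c);h=cv2.cvtColor(c['img'],cv2.COLOR_RGB2HSV).astype(int);H,S,V=h[...,0],h[...,1],h[...,2]
    m={'red':((H<8)|(H>172))&(S>150)&(V>60),'green':(H>45)&(H<80)&(S>120)&(V>60),'blue':(H>100)&(H<125)&(S>120),'any':S>=0,'gray':(S<60)}[col]
    m=m&(P[...,2]>zlo)&(P[...,2]<zhi)&(P[...,0]>.2)&(P[...,0]<.9)&(abs(P[...,1])<.6)
    n,l,s,ce=cv2.connectedComponentsWithStats(m.astype(np.uint8))
    for i in range(1,n):
        if s[i,4]<minn: continue
        q=P[l==i]; r=cv2.minAreaRect((q[:,:2]*1000).astype(np.float32))
        print(f,col,ce[i].round(),s[i,4],'z',q[:,2].mean().round(4),'rect',np.round(r[0],1),np.round(r[1],1),round(r[2],1),'ang')
for f in('scene0','side0','wrist0'):
    seg(f,.015,.036,'red',60); seg(f,.068,.085,'red');seg(f,.068,.085,'green');seg(f,.02,.045,'blue',60);seg(f,.053,.066,'any',40)
    seg(f,.024,.034,'gray',100)
E
python3 -c "
import cv2;a=cv2.imread('pics/side0.png');cv2.imwrite('pics/b.png',cv2.resize(a,(800,600),interpolation=2))"
```

```text
scene0 red [221. 170.] 639 z 0.0287 rect [663.6 219.1] [70.7 74.3] 27.7 ang
scene0 red [263. 189.] 274 z 0.0212 rect [543.5 193.2] [48.2 51.4] 31.0 ang
scene0 red [324. 274.] 448 z 0.0208 rect [290.7 296.3] [47.6 50.9] 17.4 ang
scene0 red [246. 215.] 84 z 0.0782 rect [476.8 326.3] [21.1 23.6] 60.2 ang
scene0 green [251. 249.] 92 z 0.0781 rect [408.3 385.6] [21.1 20.4] 68.5 ang
scene0 blue [305. 167.] 373 z 0.0322 rect [517.4  62.3] [77.7 59.4] 35.6 ang
scene0 any [307. 155.] 181 z 0.0596 rect [520.4  57.7] [40.9 41.1] 33.5 ang
scene0 any [129. 156.] 52 z 0.0597 rect [838.  361.2] [31.9 28. ] 62.9 ang
scene0 any [246. 224.] 51 z 0.0599 rect [475.2 328.7] [20.4 17.4] 60.5 ang
scene0 any [251. 258.] 63 z 0.0594 rect [403.8 391.5] [26.1 13.1] 31.9 ang
scene0 gray [258. 138.] 214 z 0.0312 rect [681.1  61.2] [54.3 54.9] 41.4 ang
scene0 gray [151. 169.] 185 z 0.0297 rect [797.9 328.4] [152.1  67.6] 61.4 ang
scene0 gray [248. 253.] 918 z 0.0311 rect [442.9 356. ] [ 61.5 161.5] 49.6 ang
side0 red [314. 204.] 606 z 0.0261 rect [662.5 215.6] [73.3 70.6] 27.4 ang
side0 red [160. 221.] 260 z 0.01
[... 409 characters left out ...]
46.8 ang
side0 any [288. 256.] 257 z 0.0579 rect [519.3  54.8] [42.2 41.3] 39.5 ang
side0 gray [215. 192.] 561 z 0.0284 rect [440.9 351.9] [ 63.7 160.9] 48.9 ang
side0 gray [355. 245.] 364 z 0.0282 rect [680.   56.3] [51.9 49.9] 53.2 ang
wrist0 red [272.  18.] 1233 z 0.0191 rect [541.6 190.6] [47.6 48.3] 29.1 ang
wrist0 red [377.  12.] 1344 z 0.0274 rect [667.8 184.9] [35.9 79. ] 86.6 ang
wrist0 blue [255. 131.] 2046 z 0.0325 rect [519.1  54.2] [78.1 67.4] 34.8 ang
wrist0 any [254. 133.] 760 z 0.0589 rect [519.4  54.1] [41.3 40.5] 43.8 ang
wrist0 gray [381. 129.] 1552 z 0.0288 rect [678.6  57.6] [54.7 54.2] 53.7 ang
wrist0 gray [224. 153.] 160 z 0.0288 rect [478.7  26. ] [19.8 19.6] 33.6 ang
```

View pics/b.png

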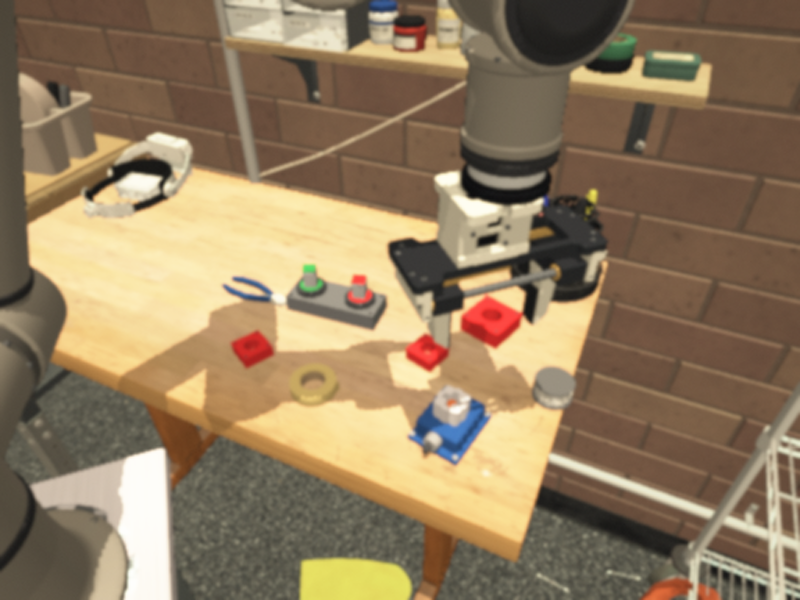

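The side view confirms the layout: green gear (310,280), red gear (358,290), big nest (490,320), gearbox (450,415). I'll move the wrist camera over the rack to measure up close.

Emit:
{"name": "arm_command", "arguments": {
  "xyz": [
    [-10, 37, -10],
    [-10, 37, -10],
    [-10, 37, -10],
    [-10, 37, -10],
    [-10, 37, -10],
    [-10, 37, -10],
    [-10, 37, -10],
    [-10, 37, -10],
    [0, 0, 0],
    [0, 0, 0],
    [0, 0, 0],
    [0, 0, 0]
  ],
  "spin": [0, 0, 0, 0, 0, 0, 0, 0, 0, 0, 0, 0]
}}

```text
time: 1.35
tool_pos: [0.4455, 0.295, 0.3251]
tool_rot: [3.141, -0.0, 1.569]
contact_force: [0.5, -0.5, 0.6]
opening: 0.0921
grip_force: 0.0
```

```bash
cat > m.py <<'E'
from h import *
import sys
c=snap('wrist',sys.argv[1]);P=pts(c);h=cv2.cvtColor(c['img'],cv2.COLOR_RGB2HSV).astype(int);H,S,V=h[...,0],h[...,1],h[...,2]
M={'red':((H<8)|(H>172))&(S>140)&(V>60),'green':(H>45)&(H<80)&(S>100)&(V>50),'grey':S<70,'any':S>=0,'orange':(H>4)&(H<18)&(S>150)}
for a in sys.argv[2:]:
    k,lo,hi,mn=a.split(',')
    m=M[k]&(P[...,2]>float(lo))&(P[...,2]<float(hi))&(abs(P[...,0]-.55)<.28)&(P[...,1]>-.1)
    n,l,s,ce=cv2.connectedComponentsWithStats(m.astype(np.uint8))
    for i in range(1,n):
        if s[i,4]<int(mn): continue
        q=P[l==i]; z=np.median(q[:,2])
        # ray-plane: reproject mask contour at median z via subpixel minAreaRect
        w=(q[:,:2]*1000).astype(np.float32); r=cv2.minAreaRect(w)
        print(a,ce[i].round(),s[i,4],'z',z.round(4),'rect',np.round(r[0],1),np.round(r[1],1),'ang',round(r[2],1),'mean',w.mean(0).round(1))
print(observe()['tool_pos'].round(4),observe()['tool_rot'].round(4),observe()['time'])
E
python3 m.py w1 red,.07,.085,40 green,.07,.085,40 grey,.024,.034,300 red,.036,.05,60 green,.036,.05,60
```

```text
red,.07,.085,40 [294. 168.] 681 z 0.0758 rect [475.7 323.5] [22.1 22.1] ang 59.9 mean [475.4 323.9]
green,.07,.085,40 [210.  96.] 800 z 0.0758 rect [407.3 381.7] [21.8 21.9] ang 72.6 mean [407.5 381.8]
grey,.024,.034,300 [250. 127.] 6143 z 0.0289 rect [441.2 352.7] [ 61.3 159.2] ang 49.6 mean [438.6 356.1]
grey,.024,.034,300 [409.  86.] 494 z 0.0258 rect [589.  394.6] [23.3 23.1] ang 34.7 mean [589.5 394.6]
red,.036,.05,60 [285. 157.] 456 z 0.0418 rect [473.1 325.4] [37.4 31.3] ang 50.9 mean [471.6 329.1]
green,.036,.05,60 [221. 103.] 500 z 0.042 rect [409.5 380.6] [36.9 31.4] ang 65.2 mean [412.  378.8]
[0.4455 0.295  0.3251] [ 3.1409e+00 -1.0000e-04  1.5691e+00] 1.4
```

View pics/w1.png

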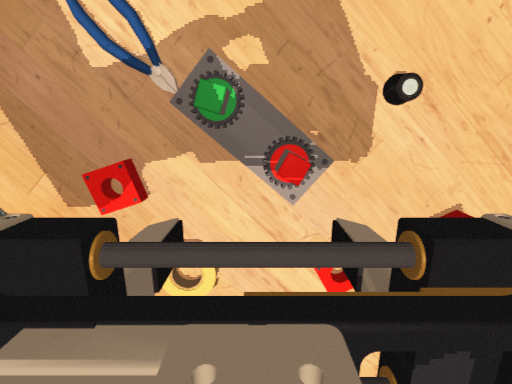

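The wrist view shows the green cap at (210,96), the red cap at (294,168), and clear space around both. I'll go for red with the closing line at 60°.

Emit:
{"name": "arm_command", "arguments": {
  "xyz": [
    [4, 4, -7],
    [4, 4, -7],
    [4, 4, -7],
    [4, 4, -7],
    [4, 4, -7],
    [4, 4, -7],
    [4, 4, -7],
    [2, 1, -4],
    [0, 0, 0],
    [0, 0, 0],
    [0, 0, 0]
  ],
  "spin": [8.5, 8.5, 8.5, 8.5, 8.5, 8.5, 8.5, 0.5, 0, 0, 0]
}}

```text
time: 2.5
tool_pos: [0.475, 0.3248, 0.2722]
tool_rot: [3.141, 0.0, 2.616]
contact_force: [-0.2, 1.1, 0.6]
opening: 0.0915
grip_force: 0.0
```

```bash
python3 m.py w2 green,.07,.085,40 red,.07,.085,40
```

```text
green,.07,.085,40 [284.  89.] 1385 z 0.0758 rect [407.1 382.1] [22. 22.] ang 72.1 mean [407.1 381.9]
red,.07,.085,40 [257. 225.] 957 z 0.0758 rect [475.4 323.8] [21.5 21.7] ang 59.4 mean [474.9 324.1]
[0.475  0.3249 0.2722] [3.1410e+00 4.0000e-04 2.6164e+00] 2.55
```

Emit:
{"name": "arm_command", "arguments": {
  "xyz": [
    [0.5, -1, -10],
    [0, 0, -15],
    [0, 0, -15],
    [0, 0, -10],
    [0, 0, 0],
    [0, 0, 0]
  ],
  "spin": [0, 0, 0, 0, 0, 0]
}}

```text
time: 3.15
tool_pos: [0.4756, 0.3241, 0.2217]
tool_rot: [-3.142, -0.0, 2.618]
contact_force: [0.7, 0.5, 1.0]
opening: 0.092
grip_force: 0.0
```

Emit:
{"name": "arm_command", "arguments": {
  "xyz": [
    [0, 0, 0],
    [0, 0, 0],
    [0, 0, 0],
    [0, 0, 0],
    [0, 0, 0],
    [0, 0, 0],
    [0, 0, 0],
    [0, 0, 0]
  ],
  "spin": [0, 0, 0, 0, 0, 0, 0, 0],
  "jaw": -1,
  "squeeze": 30
}}

```text
time: 3.95
tool_pos: [0.4755, 0.324, 0.2217]
tool_rot: [3.142, -0.0, 2.618]
contact_force: [0.1, -0.5, 0.3]
opening: 0.0321
grip_force: 0.0
```

Emit:
{"name": "arm_command", "arguments": {
  "xyz": [
    [0, 0, 0],
    [0, 0, 0],
    [0, 0, 0],
    [0, 0, 0],
    [0, 0, 0]
  ],
  "spin": [0, 0, 0, 0, 0]
}}

```text
time: 4.45
tool_pos: [0.4755, 0.324, 0.2217]
tool_rot: [3.141, 0.0, 2.618]
contact_force: [1.5, -0.1, -0.5]
opening: 0.0218
grip_force: 30.0
```

Emit:
{"name": "arm_command", "arguments": {
  "xyz": [
    [0, 0, 10],
    [0, 0, 20],
    [0, 0, 30],
    [23, -19, 0],
    [24, -19, 0],
    [23, -19, 0],
    [24, -19, 0],
    [23, -19, 0],
    [24, -19, 0],
    [23, -19, 0],
    [24, -21, 0],
    [0, 0, 0],
    [0, 0, 0],
    [0, 0, 0]
  ],
  "spin": [0, 0, 0, -7.5, -7.5, -7.5, -7.5, -7.5, -7.5, -7.5, -7.5, 0, 0, 0]
}}

```text
time: 5.85
tool_pos: [0.6629, 0.1706, 0.2819]
tool_rot: [-3.141, -0.0, 1.572]
contact_force: [-0.1, -0.4, -1.4]
opening: 0.0221
grip_force: 30.0
```

```bash
python3 m.py w3 red,.022,.036,100; python3 - <<'E'
from h import *
c=load('w3');P=pts(c)
# hole: points below 20mm inside nest area
m=(abs(P[...,0]-.663)<.028)&(abs(P[...,1]-.217)<.028)&(P[...,2]<.02)
print(m.sum(),(P[m].mean(0)*1000).round(1))
E
```

```text
red,.022,.036,100 [259. 146.] 5543 z 0.0289 rect [662.6 215.7] [69.9 69.9] ang 27.5 mean [662.7 217.7]
[0.6628 0.1708 0.2819] [-3.1410e+00 -1.0000e-04  1.5726e+00] 5.9
1188 [6.628e+02 2.144e+02 6.000e-01]
```

View pics/w3.png

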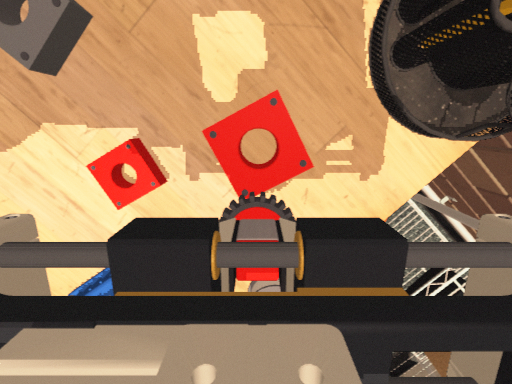

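The nest is centred at (259,146) in the wrist view, with the gear held cleanly. The black pen holder sits at upper right, so I'll check clearance first.

```bash
python3 - <<'E'
from h import *
for f in('scene0','w3'):
    P=pts(load(f)); P=P[load(f)['depth']>0]
    m=(P[:,0]>.68)&(P[:,0]<.95)&(P[:,1]>.2)&(P[:,1]<.5)&(P[:,2]>.015)&(P[:,2]<.25); q=P[m]*1000
    d=np.hypot(q[:,0]-662.6,q[:,1]-215.7); i=np.argsort(d)[:60:6]
    print(f,q[i].round().tolist(), q.max(0).round(),q.min(0).round())
    for z in range(20,240,30):
        s=q[(q[:,2]>z)&(q[:,2]<z+30)]
        if len(s): print(z,s.min(0).round())
E
```

```text
scene0 [[680.0, 216.0, 29.0], [680.0, 223.0, 26.0], [682.0, 218.0, 16.0], [681.0, 207.0, 33.0], [684.0, 219.0, 32.0], [687.0, 216.0, 31.0], [685.0, 228.0, 33.0], [683.0, 233.0, 31.0], [688.0, 229.0, 32.0], [692.0, 211.0, 29.0]] [912. 384. 155.] [680. 200.  15.]
20 [680. 200.  20.]
50 [777. 237.  50.]
80 [776. 233.  80.]
110 [776. 232. 110.]
140 [774. 267. 140.]
w3 [[680.0, 214.0, 28.0], [681.0, 218.0, 29.0], [681.0, 221.0, 28.0], [681.0, 211.0, 28.0], [682.0, 213.0, 29.0], [681.0, 209.0, 29.0], [682.0, 216.0, 30.0], [682.0, 221.0, 27.0], [682.0, 218.0, 29.0], [680.0, 206.0, 189.0]] [881. 329. 194.] [680. 200.  15.]
20 [680. 200.  20.]
50 [776. 233.  50.]
80 [774. 240.  80.]
110 [774. 280. 110.]
140 [740. 200. 168.]
170 [680. 200. 170.]
```

Emit:
{"name": "arm_command", "arguments": {
  "xyz": [
    [0, 15, 0],
    [0, 20, 0],
    [0, 10, 0],
    [0, 0, -10],
    [0, 0, -15],
    [0, 0, -15],
    [0, 0, -10],
    [0, 0, -5],
    [0, 0, -3],
    [0, 0, 0],
    [0, 0, 0]
  ],
  "spin": [-8.5, -8.5, 0, 0, 0, 0, 0, 0, 0, 0, 0]
}}

```text
time: 7.0
tool_pos: [0.6637, 0.215, 0.2243]
tool_rot: [3.141, -0.001, 1.274]
contact_force: [0.8, -0.3, 0.1]
opening: 0.0217
grip_force: 30.0
```

Emit:
{"name": "arm_command", "arguments": {
  "xyz": [
    [0, 0, -2],
    [0, 0, 0],
    [0, 0, 0]
  ],
  "spin": [0, 0, 0]
}}

```text
time: 7.3
tool_pos: [0.6635, 0.2151, 0.2219]
tool_rot: [3.141, -0.0, 1.274]
contact_force: [-0.5, -0.1, -0.8]
opening: 0.0219
grip_force: 30.0
```

Emit:
{"name": "arm_command", "arguments": {
  "xyz": [
    [0, 0, 0],
    [0, 0, 0],
    [0, 0, 0],
    [0, 0, 0],
    [0, 0, 0]
  ],
  "spin": [0, 0, 0, 0, 0],
  "jaw": 0.1
}}

```text
time: 7.8
tool_pos: [0.6635, 0.215, 0.2218]
tool_rot: [3.141, -0.0, 1.274]
contact_force: [0.4, -0.5, 0.0]
opening: 0.0501
grip_force: 0.0
```

Emit:
{"name": "arm_command", "arguments": {
  "xyz": [
    [0, 0, 15],
    [0, 0, 20],
    [0, 0, 25],
    [-35, 23, 0],
    [-35, 23, 0],
    [-35, 23, 0],
    [-35, 23, 0],
    [-35, 23, 0],
    [-35, 23, 0],
    [-35, 23, 0],
    [-11, 6, 0],
    [0, 0, 0],
    [0, 0, 0]
  ],
  "spin": [0, 0, 0, -0.7, 0, 0, 0, 0, 0, 0, 0, 0, 0]
}}

```text
time: 9.1
tool_pos: [0.4084, 0.3818, 0.2825]
tool_rot: [3.14, -0.001, 1.262]
contact_force: [-0.2, -0.5, -0.9]
opening: 0.0505
grip_force: 0.0
```

```bash
python3 m.py w4 green,.07,.085,40; python3 - <<'E'
from h import *
c=snap('scene','scene1');P=pts(c)
m=(abs(P[...,0]-.663)<.013)&(abs(P[...,1]-.216)<.013)&(P[...,2]>.06)&(P[...,2]<.1)
print(m.sum(),P[m].max(0),P[m].mean(0))
a=c['img'][130:280,180:350,::-1];cv2.imwrite('pics/c.png',cv2.resize(a,None,fx=3.5,fy=3.5,interpolation=2))
E
```

```text
green,.07,.085,40 [256. 218.] 860 z 0.0759 rect [407.3 381.8] [21.8 21.1] ang 72.2 mean [407.5 382.3]
[0.4088 0.3815 0.2822] [ 3.1403e+00 -8.0000e-04  1.2610e+00] 9.15
108 [0.67512541 0.22890716 0.08189539] [0.66084803 0.21889214 0.0731119 ]
```

View pics/c.png

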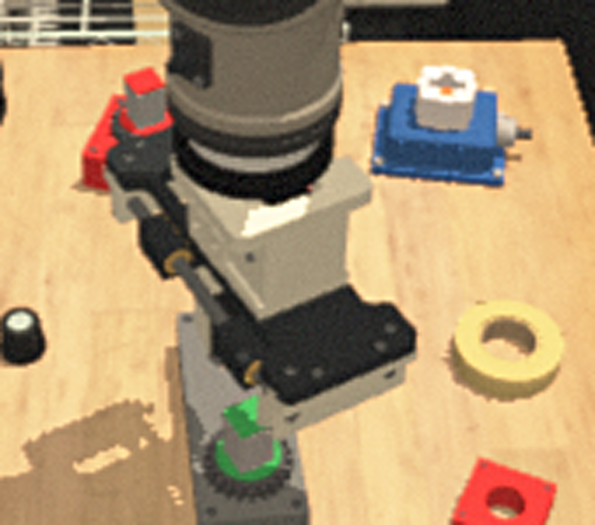

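The red gear stands upright in the large nest at (145,100), and the green gear is under the gripper. Now I'll grip green.

Emit:
{"name": "arm_command", "arguments": {
  "xyz": [
    [-1.2, 0, -10],
    [0, 0, -20],
    [0, 0, -20],
    [0, 0, -10.5],
    [0, 0, 0],
    [0, 0, 0]
  ],
  "spin": [0, 0, 0, 0, 0, 0]
}}

```text
time: 9.8
tool_pos: [0.4067, 0.3819, 0.2213]
tool_rot: [3.141, -0.0, 1.261]
contact_force: [0.8, 0.3, 0.4]
opening: 0.0504
grip_force: 0.0
```

Emit:
{"name": "arm_command", "arguments": {
  "xyz": [
    [0, 0, 0],
    [0, 0, 0],
    [0, 0, 0],
    [0, 0, 0],
    [0, 0, 0],
    [0, 0, 0],
    [0, 0, 0],
    [0, 0, 0]
  ],
  "spin": [0, 0, 0, 0, 0, 0, 0, 0],
  "jaw": -1,
  "squeeze": 55
}}

```text
time: 10.6
tool_pos: [0.4065, 0.3821, 0.2216]
tool_rot: [3.141, -0.001, 1.262]
contact_force: [-0.3, -1.4, 6.1]
opening: 0.0218
grip_force: 55.0
```

Emit:
{"name": "arm_command", "arguments": {
  "xyz": [
    [0, 0, 10],
    [0, 0, 25],
    [0, 0, 40],
    [4, -20, 35],
    [8, -36, 0],
    [8, -40, 0],
    [8, -40, 0],
    [8, -40, 0],
    [8, -40, 0],
    [8, -40, 0],
    [8, -40, 0],
    [8, -40, 0],
    [8, -20, 0],
    [3, 0, 0],
    [0, 0, 0],
    [0, 0, 0],
    [0, 0, 0]
  ],
  "spin": [0, 0, 0, -4, -4, -4, -4, -4, -4, -4, -4, -4, -1.5, 0, 0, 0, 0]
}}

```text
time: 12.3
tool_pos: [0.4849, 0.0271, 0.3312]
tool_rot: [-3.141, 0.0, 0.609]
contact_force: [-0.3, 0.2, -1.3]
opening: 0.0214
grip_force: 55.0
```

```bash
python3 m.py w5 orange,.04,.058,10 any,.054,.063,200; python3 - <<'E'
from h import *
c=load('w5');P=pts(c)
m=(abs(P[...,2]-.0588)<.003)&(np.hypot(P[...,0]-.5195,P[...,1]-.054)<.025)
v,u=np.nonzero(m);a=c['img'][max(0,v.min()-15):v.max()+15,u.min()-15:u.max()+15,::-1]
print(v.min(),v.max(),u.min(),u.max());cv2.imwrite('pics/d.png',cv2.resize(a,None,fx=5,fy=5,interpolation=2))
E
```

```text
orange,.04,.058,10 [254. 147.] 141 z 0.0508 rect [518.9  54.6] [11.8 11.3] ang 35.0 mean [519.   54.3]
any,.054,.063,200 [254. 148.] 1230 z 0.0589 rect [518.9  53.9] [40.7 41. ] ang 34.4 mean [518.9  54. ]
[0.485  0.027  0.3313] [-3.1413e+00  2.0000e-04  6.0920e-01] 12.35
125 170 232 277
```

View pics/d.png

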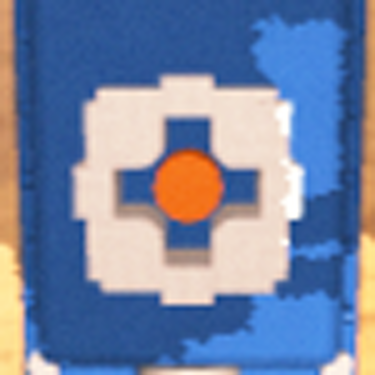

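The socket view shows the grooves aligned with the image axes, and the orange pin at the centre of the crop (188,187). That puts the socket at (518.9, 54.0), with the gear already in line. I'll move over it.

Emit:
{"name": "arm_command", "arguments": {
  "xyz": [
    [10, 8, 0],
    [14, 11, 0],
    [10, 8, 0],
    [0, 0, -15],
    [0, 0, -20],
    [0, 0, -12],
    [0, 0, -5],
    [0, 0, 0],
    [0, 0, 0],
    [0, 0, 0]
  ],
  "spin": [0, 0, 0, 0, 0, 0, 0, 0, 0, 0]
}}

```text
time: 13.35
tool_pos: [0.5196, 0.053, 0.28]
tool_rot: [3.141, -0.001, 0.607]
contact_force: [-0.7, 0.0, -1.3]
opening: 0.0216
grip_force: 55.0
```

```bash
python3 - <<'E'
from h import *
o=observe();print(o['tool_pos']*1000,np.degrees(o['tool_rot']))
c=snap('wrist','w6');cv2.imwrite('pics/e.png',cv2.resize(c['img'][110:300,150:360,::-1],None,fx=3,fy=3,interpolation=2))
E
```

```text
[519.58554621  52.99630132 280.03826395] [ 1.79940684e+02 -6.95557101e-02  3.47944933e+01]
```

View pics/e.png

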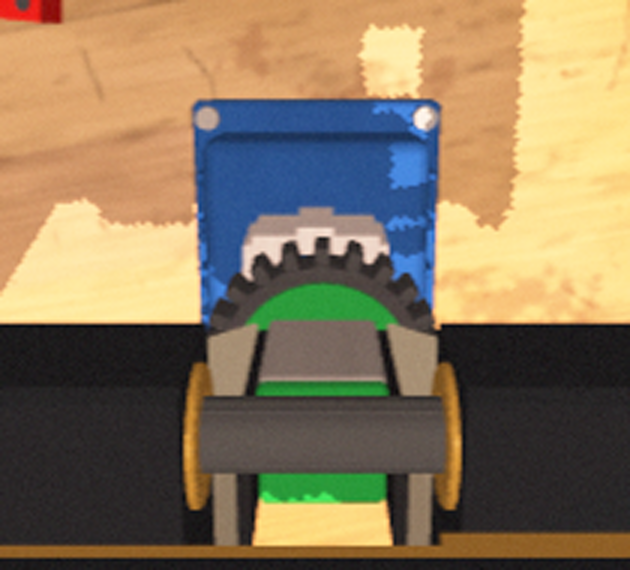

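The view shows the gear about 1 mm right of the hub, at crop x 322 against 316. This matches the TCP error, so I'll correct it and descend.

Emit:
{"name": "arm_command", "arguments": {
  "xyz": [
    [-0.7, 1, 0],
    [0, 0, 0],
    [0, 0, -3],
    [0, 0, -3],
    [0, 0, -2],
    [0, 0, -2],
    [0, 0, 0],
    [0, 0, 0]
  ],
  "spin": [0, 0, 0, 0, 0, 0, 0, 0]
}}

```text
time: 14.2
tool_pos: [0.5186, 0.054, 0.2692]
tool_rot: [3.142, 0.0, 0.607]
contact_force: [0.2, -0.1, -1.7]
opening: 0.0217
grip_force: 55.0
```

The stem is 6 mm into the grooves without force. Now I'll push it home.

Emit:
{"name": "arm_command", "arguments": {
  "xyz": [
    [0, 0, -3],
    [0, 0, -3],
    [0, 0, -3],
    [0, 0, -3],
    [0, 0, -3],
    [0, 0, -2],
    [0, 0, 0],
    [0, 0, 0],
    [0, 0, 0]
  ],
  "spin": [0, 0, 0, 0, 0, 0, 0, 0, 0]
}}

```text
time: 15.1
tool_pos: [0.5188, 0.054, 0.2527]
tool_rot: [3.141, -0.001, 0.607]
contact_force: [-0.7, -0.3, 6.5]
opening: 0.0218
grip_force: 55.0
```

Emit:
{"name": "arm_command", "arguments": {
  "xyz": [
    [0, 0, -1],
    [0, 0, -1],
    [0, 0, 0],
    [0, 0, 0],
    [0, 0, 0]
  ],
  "spin": [0, 0, 0, 0, 0]
}}

```text
time: 15.6
tool_pos: [0.5187, 0.054, 0.2516]
tool_rot: [3.14, -0.001, 0.607]
contact_force: [-3.7, -0.4, 14.5]
opening: 0.0214
grip_force: 55.0
```

Emit:
{"name": "arm_command", "arguments": {
  "xyz": [
    [0, 0, -0.7],
    [0, 0, 0],
    [0, 0, 0],
    [0, 0, 0],
    [0, 0, 0]
  ],
  "spin": [0, 0, 0, 0, 0]
}}

```text
time: 16.1
tool_pos: [0.5187, 0.0541, 0.2516]
tool_rot: [3.14, -0.002, 0.607]
contact_force: [-4.9, -1.2, 21.8]
opening: 0.0214
grip_force: 55.0
```

```bash
python3 - <<'E'
from h import *
c=snap('side','s2');o=observe();print(o['tool_pos'],o['contact_force'])
cv2.imwrite('pics/f.png',cv2.resize(c['img'][170:320,200:400,::-1],None,fx=4,fy=4,interpolation=2))
E
```

```text
[0.51870093 0.05403902 0.25159628] [-6.09142703 -0.56700193 21.81977212]
```

View pics/f.png

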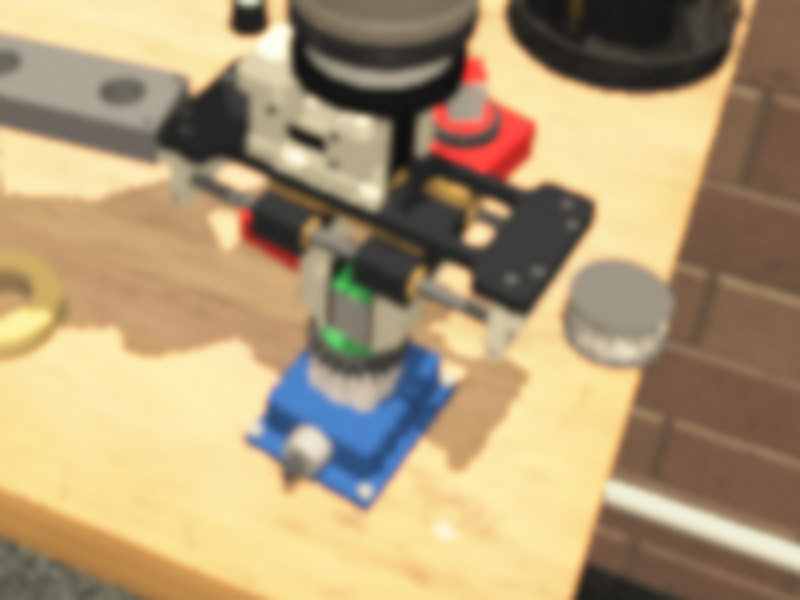

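The picture shows the wheel flush on the hub at (360,350) and the red gear standing in its nest at (465,120). TCP height did not change under 22 N, so the gear is home.

```bash
python3 -c "
from cell import *
print(hand_in())"
```

```text
the job is handed in; nothing more can be done
None
```

The red gear stands in the reject nest, and the green gear is meshed, fully home in the socket and still held and pressed; the job was handed in at about 16 s of the 48 s allowed.

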